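# Lean the maple drawer front against the router fence

### The job

Lift the pale maple panel straight up out of its rack and lean it against the plywood fence: its foot on the bench close behind the yellow stop strip, its top tipped back so that it rests on the fence's top edge. Lower it into place rather than dropping it, let go, and leave the dark walnut panel standing in the rack.

Things in the scene. Friction and masses are not known exactly. Their poses are not given: they have to be found in the camera images.
- maple_panel: Panel to lean: pale maple slab, 18 thick (own x) x 140 wide (y) x 160 tall (z), 0.28 kg, both faces alike (a routed rectangle); either may face the fence. Origin: centre of its lower face, z up through the panel. Starts upright in one of the rack's two slots, origin 10 mm above the bench, its x along the rack's x.
- walnut_panel: Dark brown walnut slab of the same size, origin and axes, upright in the rack's other slot, 100 mm from the maple one centre to centre. To be left where it is.
- rack: Fixed brown wooden rack, 190 (x) x 150 (y) x 45 mm high; origin at the centre of its underside on the bench. Two slots run along its y, centred at x = -50 and +50 mm, 22 mm wide, 35 mm deep (floor 10 mm above the bench). The panels' upper 125 mm stands clear above it.
- fence: Fixed plywood fence, 92 high, 270 long (y), 30 thick (x -30 to 0), with a yellow stop strip 14 high at x 48 to 64 mm. Origin: bench level, middle of the leaning face; +x level from this face to the strip (away from the robot). Between them is bare bench, closed at |y| > 117 by bars 10 high. With its foot at the strip the panel leans back about 19 degrees, its top tipped to -x over the fence.

How it is judged (in metres and radians):
At the end, for the whole second after the job is handed in: Maple panel released and at rest, foot on the bench between fence and yellow strip, within 15 mm of the strip, leaning on the fence 8 to 25 degrees from upright, parallel to it within 11 degrees; walnut panel upright in its slot, within 20 mm of its start (x of maple_panel in the frame of fence between 0.024 and 0.048 m and height (world z) of maple_panel below 0.01 m and angle between maple_panel's own z axis and vertical between 0.14 and 0.45 rad and angle between the y axis of maple_panel and the y axis of fence, either way round below 0.2 rad and contact force between maple_panel and fence above 0.05 N and contact force between maple_panel and the fingers below 0.05 N and linear speed of maple_panel below 0.02 m/s and distance of walnut_panel from where it was at the start of the episode below 0.02 m and angle between walnut_panel's own z axis and vertical below 0.2 rad); the robot touches nothing.
It fails at once if the walnut panel is moved more than 20 mm or tipped (distance of walnut_panel from where it was at the start of the episode above 0.02 m or angle between walnut_panel's own z axis and vertical above 0.2 rad).
It fails at once if the maple panel is dropped: let go with its foot more than 35 mm above the bench (height (world z) of maple_panel above 0.035 m and contact force between maple_panel and the fingers below 0.02 N).
It also fails if it takes over 43 s, if anything falls off the work surface, if the arm or the gripper's body presses on something with over 40 N, if the wrist force passes 120 N, or if a joint passes its speed limit or range.

### The arm

A 7-joint arm with a two-finger parallel gripper is mounted at the origin on the work surface. World frame = base frame: x ahead of the robot, y to its left, z up, the work surface at z = 0. Lengths are in mm, angles in rad, forces in N, time in s.
With the tool pointing down it reaches from about 400 to 900 mm from the base axis. Payload 5.5 kg.
Tool frame: the origin (TCP) lies midway between the tips of the shut fingers; the grasp point (between the pads) lies 19 mm behind it; z points along the fingers, y is the line along which they close (so a half turn about z gives the same grasp; the last joint's range is limited). The gripper opens to 92 mm and grips with 3 to 60 N. Pads are 19 mm wide; open, the fingers measure 130 mm over their backs; the gripper's body (75 mm by 190 mm) begins 47 mm behind the grasp point.
Start: joints at [1.562, 0.501, -0.427, 1.55, 0.221, 1.138, -0.21], TCP at [174.538, -626.129, 195.529] pointing down, gripper open.
Joint ranges: [-2.88, 2.88], [-0.31, 2.03], [-1.54, 1.56], [0.2, 2.42], [-1.41, 4.55], [0.19, 2.02], [-2.57, 2.57]. Speed limits (rad/s): [2.57, 2.57, 3.14, 3.14, 3.14, 3.14, 3.14].

### API

Orientations are given as a unit quaternion [x, y, z, w].
In Python, from cell import bot, telemetry, vision, order gives the robot as it stands. Calls block until the motion is done:
- bot.move_pose(position, orientation): joint-space move of the TCP to a pose.
- bot.line_to(position, ori=None, max_speed=150): straight line of the TCP; ori=None keeps the orientation; max_speed is the mean speed in mm/s.
- bot.move_j(angles): joint-space move.
- bot.open_jaws() and bot.close_gripper(newtons=None): open the fingers fully, or close them until they stop; newtons is the grip in N (None keeps the last).
- bot.sleep(seconds).
- bot.ik(position, orientation): joint angles nearest the present ones, or None.
- telemetry.get_obs(): the state.
- vision.grab_frame(name): name is "scene" or "top"; returns the picture (400x640x3 uint8, red, green, blue); there is no depth.
- vision.camera_info(name): a dict with "fx", "fy", "cx", "cy" (pixels), "D" ([k1, k2, p1, p2, k3] as OpenCV has them; the pictures are not rectified), "rvec" (rotation vector, rad) and "tvec" (3), from world to camera coordinates, as OpenCV has them. Camera axes: x right, y down, z forward; pixel columns grow to the right and rows downward; lengths in mm; the calibration is good to about 2 mm. A picture is of the moment at which its call begins. camera_info takes no time and is no camera call.
A pose or a line that the arm cannot do raises bot.MotionError and nothing moves.
- order.finish_job(): hands the job in; it is judged then, once.
Trained networks look in the newest picture that a camera, given by its name, has taken for a name from the list of things; names that differ only in an ending like _2 or _b are one class to them, and where a whole thing is asked for, a point or a joint stands for the part that bears it (a point fixed in the world has none). Each returns a list of dicts, best first, with "p" (0 to 1); they miss things now and then, are a little off and sometimes report something else, mostly with a low value. They report only what shows in the picture. A call takes as long as a camera call.
- vision.recognise(camera, query): "bbox" ([left, top, width, height] as shares, 0 to 1, of the picture: columns of its width, rows of its height, round what is visible of it).
- vision.tip_of(camera, query): "position" ([column, row] as shares, 0 to 1, of the picture: columns of its width, rows of its height: a listed point, or the origin of a listed thing).
The state is a dict: "time_s": time; "joints": joint angles; "qd": joint speeds; "effort": joint torques, N m; "tcp_pos": TCP position; "eef_rot": TCP orientation; "force": force on the tool from outside, world axes, zero at the start; "ft_torque": the same for the moment, N m; "finger_gap": opening from 0.0 (shut) to 1.0 (fully open); "gripper_force": force on a finger pad.
Only numpy, scipy, OpenCV 4.12 (cv2) and the standard library are available. Lean on these libraries where they do the work, as an engineer would, in place of code of your own. Each camera call takes 0.05 s, during which the arm holds its last target. There are 200 camera calls.

## Working session

There is one attempt and no reset: what is moved stays moved. The work goes in short steps, each a Python script; the robot and the scene stay as the last script left them, time stands still between calls to the robot, and variables do not carry over. Pictures are saved under pics/ and viewed, at most 10 in all, crops included, and the job is handed in when it is done.

```bash
mkdir -p pics; python3 - <<'E'
from cell import bot, telemetry, vision, order
import cv2, numpy as np
for c in ("scene","top"):
    im=vision.grab_frame(c); cv2.imwrite(f"pics/{c}1.png",im[:,:,::-1])
    ci=vision.camera_info(c); print(c,{k:np.round(v,4).tolist() for k,v in ci.items()})
    for q in ("maple_panel","walnut_panel","rack","fence"):
        print(q,[(np.round(d["bbox"],3).tolist(),round(d["p"],2)) for d in vision.recognise(c,q)[:2]],[(np.round(d["position"],3).tolist(),round(d["p"],2)) for d in vision.tip_of(c,q)[:2]])
o=telemetry.get_obs(); print(o)
E
```

```text
scene {'fx': 402.1264, 'fy': 402.1264, 'cx': 313.8199, 'cy': 202.1079, 'D': [-0.0178, 0.0, 0.0, 0.0, 0.0], 'rvec': [0.1072, -3.0206, 0.7568], 'tvec': [526.6928, 67.1076, 861.2019]}
maple_panel [([0.504, 0.158, 0.023, 0.227], 0.76)] [([0.514, 0.34], 0.91)]
walnut_panel [([0.441, 0.154, 0.021, 0.236], 0.7), ([0.507, 0.154, 0.023, 0.233], 0.36)] [([0.458, 0.34], 0.69), ([0.5, 0.804], 0.44)]
rack [([0.421, 0.245, 0.125, 0.156], 0.62)] [([0.49, 0.333], 0.67)]
fence [] [([0.498, 0.796], 0.76)]
top {'fx': 443.9991, 'fy': 443.9991, 'cx': 319.0581, 'cy': 198.8019, 'D': [-0.0669, 0.0, 0.0, 0.0, 0.0], 'rvec': [2.1392, -2.1467, 0.1943], 'tvec': [-17.0763, 507.388, 1028.4001]}
maple_panel [([0.584, 0.455, 0.118, 0.061], 0.81)] [([0.629, 0.503], 0.93)]
walnut_panel [([0.585, 0.355, 0.113, 0.056], 0.77)] [([0.624, 0.411], 0.9)]
rack [([0.576, 0.354, 0.109, 0.205], 0.58)] [([0.631, 0.458], 0.96)]
fence [([0.245, 0.435, 0.195, 0.124], 0.89)] [([0.35, 0.514], 0.73)]
{'time_s': 0.9, 'joints': array([ 1.56220157,  0.50084652, -0.42700497,  1.55042184,  0.22078116,
        1.13830405, -0.21030613]), 'qd': array([-0.00081087,  0.00197239, -0.00060312,  0.00098389, -0.00241638,
        0.00042816, -0.00059158]), 'effort': array([-8.57748637e-05, -5.66425288e+01, -5.81035808e+00, -2.79507780e+01,
       -6.65197615e-02,  2.05976312e-02,  4.05747960e-05]), 'tcp_pos': array([ 174.54199492, -626.11899638,  195.55355024]), 'eef_rot': array([9.90778547e-01, 1.35491217e-01, 2.12959035e-05, 1.71059784e-05]), 'force': array([ 0.31242809,  0.96709746, -0.06610649]), 'ft_torque': array([ 0.03081024, -0.03237978, -0.00642268]), 'gripper_force': 0.0, 'finger_gap': 1.0025038488206623}
```

View pics/top1.png

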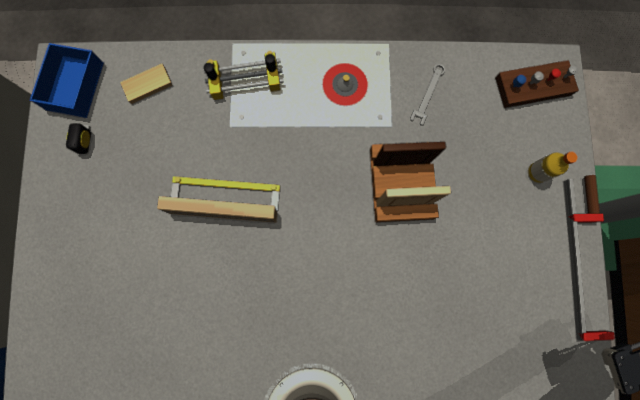

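View pics/scene1.png

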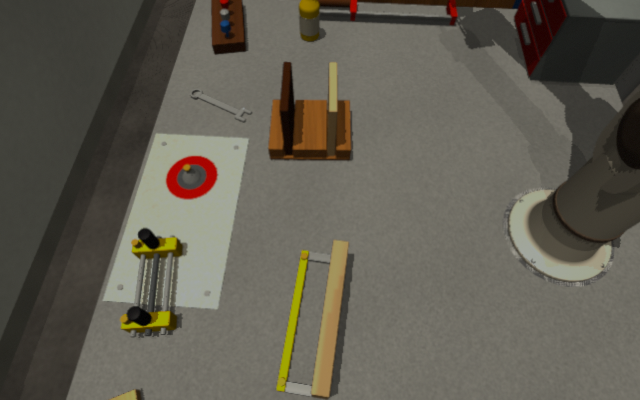

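The top view shows the maple panel's top at about (388–450, 191), the walnut's at about (375–445, 150), the fence's top at (158–275, 208) and the strip at (174–279, 184). Next I enlarge the two areas to read corners.

```bash
python3 - <<'E'
import cv2, numpy as np
im=cv2.imread("pics/top1.png")
a=cv2.resize(im[130:230,360:460],None,fx=5,fy=5,interpolation=cv2.INTER_CUBIC)
b=cv2.resize(im[170:225,150:290],None,fx=5,fy=5,interpolation=cv2.INTER_CUBIC)
c=np.zeros((500+0,800,3),np.uint8)
cv2.imwrite("pics/rackz.png",a)
cv2.imwrite("pics/fencez.png",b)
E
```

```text
(no output)
```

View pics/rackz.png

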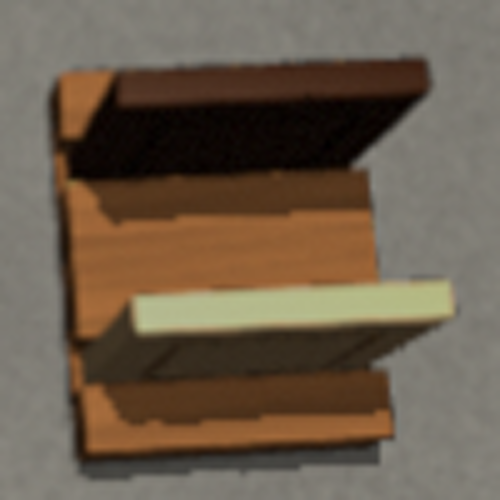

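View pics/fencez.png

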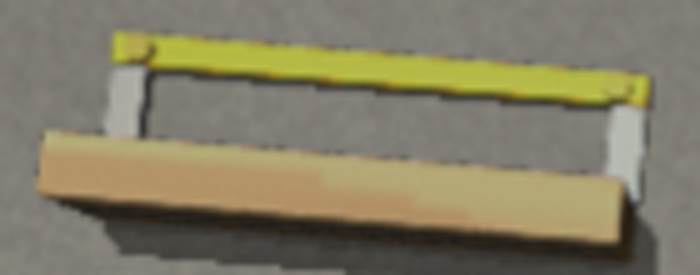

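The zooms give clear corners: the maple's top face at zoom (133,297),(453,280),(455,312),(133,333), and the fence's top at (45,132),(622,178),(618,242),(38,192) with the yellow strip parallel above it. I'll fit planar poses to these.

```bash
cat > h.py <<'E'
from cell import bot, telemetry, vision, order
import cv2, numpy as np
from scipy.optimize import least_squares
from scipy.spatial.transform import Rotation as R
def proj(c,P):
    i=vision.camera_info(c); K=np.array([[i["fx"],0,i["cx"]],[0,i["fy"],i["cy"]],[0,0,1.]])
    return cv2.projectPoints(np.asarray(P,float),np.array(i["rvec"],float),np.array(i["tvec"],float),K,np.array(i["D"],float))[0][:,0]
def fit(obs,x0):  # obs: list of (camera, pixels, local points) -> x,y,yaw
    def T(p,L):
        L=np.asarray(L,float); c,s=np.cos(p[2]),np.sin(p[2])
        return np.c_[p[0]+c*L[:,0]-s*L[:,1],p[1]+s*L[:,0]+c*L[:,1],L[:,2]]
    f=lambda p:np.concatenate([(proj(c,T(p,L))-px).ravel() for c,px,L in obs])
    s=least_squares(f,x0,x_scale=[100,100,1]); return s.x,s.fun.reshape(-1,2)
E
python3 - <<'E'
from h import *
def z(pts,ox,oy): return (np.array(pts)+.5)/5-.5+[ox,oy]
box=lambda x0,x1,w,h:[(x1,w,h),(x1,-w,h),(x0,-w,h),(x0,w,h)]
m=z([(133,297),(453,280),(455,312),(133,333)],360,130)
w=z([(120,76),(428,60),(429,90),(118,106)],360,130)
r=z([(60,72),(392,437),(85,453)],360,130)
fe=z([(45,132),(622,178),(618,242),(38,192)],150,170)
st=z([(113,32),(650,74),(648,105),(113,65)],150,170)
for n,o,x0 in [("maple",[("top",m,box(-9,9,70,170))],(500,-200,0)),
 ("walnut",[("top",w,box(-9,9,70,170))],(600,-200,0)),
 ("rack",[("top",r,[(95,75,45),(-95,-75,45),(-95,75,45)])],(550,-200,0)),
 ("rackall",[("top",m,[(-50+a,b,c) for a,b,c in box(-9,9,70,170)]),("top",w,[(50+a,b,c) for a,b,c in box(-9,9,70,170)]),("top",r,[(95,75,45),(-95,-75,45),(-95,75,45)])],(550,-200,0)),
 ("fence",[("top",fe,box(-30,0,135,92)),("top",st,box(48,64,135,14))],(500,200,0)),
 ("fencetop",[("top",fe,box(-30,0,135,92))],(500,200,0)),
 ("strip",[("top",st,box(48,64,135,14))],(500,200,0))]:
    p,e=fit(o,x0); print(n,np.round(p,3),"res",np.round(e,1).tolist())
    if n in("rackall","fence"): print("scene px", np.round(proj("scene",[(p[0]+np.cos(p[2])*x-np.sin(p[2])*y,p[1]+np.sin(p[2])*x+np.cos(p[2])*y,h) for x,y,h in (box(-59,-41,70,170) if n=="rackall" else box(-30,0,135,92)+box(48,64,135,14))])).tolist())
E
```

```text
maple [ 5.03222e+02 -2.29577e+02  5.70000e-02] res [[-0.5, -0.6], [-0.1, -0.9], [0.4, 0.9], [0.2, 0.5]]
walnut [ 6.01840e+02 -2.25202e+02  5.60000e-02] res [[-1.3, -1.0], [0.4, -1.0], [1.1, 0.9], [-0.2, 1.0]]
rack [ 5.52660e+02 -2.27134e+02  4.20000e-02] res [[-0.3, -0.4], [0.3, 0.3], [-0.0, 0.0]]
rackall [ 5.52605e+02 -2.27277e+02  4.80000e-02] res [[-0.4, -0.6], [-0.0, -0.4], [0.4, 1.5], [0.2, 0.5], [-1.4, -1.5], [0.3, -1.1], [0.9, 0.8], [-0.4, 0.5], [-0.5, -0.2], [0.6, 0.2], [0.3, 0.2]]
scene px [[329.0, 111.0], [329.0, 61.0], [337.0, 61.0], [338.0, 111.0]]
fence [ 4.95827e+02  2.18042e+02 -8.30000e-02] res [[-0.2, -0.3], [0.7, -0.1], [0.3, 0.1], [-0.6, 0.6], [0.2, -0.1], [0.2, 0.0], [-0.0, 0.1], [-0.6, -0.4]]
scene px [[310.0, 393.0], [333.0, 238.0], [349.0, 240.0], [329.0, 396.0], [275.0, 389.0], [301.0, 248.0], [309.0, 250.0], [284.0, 391.0]]
fencetop [ 4.96002e+02  2.18167e+02 -8.50000e-02] res [[-0.3, -0.5], [0.7, -0.1], [0.2, 0.1], [-0.6, 0.4]]
strip [ 4.95600e+02  2.17684e+02 -8.00000e-02] res [[0.3, 0.2], [0.2, -0.1], [0.1, 0.1], [-0.6, -0.2]]
```

Both cameras agree to about 1 px: maple at (503, −229.5), yaw 0.052, and fence at (496, 218), yaw −0.083. I check reachability, then go above the maple panel and look.

```bash
cat >> h.py <<'E'
FX,FY,FYAW=495.8,218.0,-0.083
def tool_rot(yaw,tilt,flip):
    # panel frame: yaw about z, tilt tips top to -x; tool z = -panel z, tool y = -/+ panel x
    P=R.from_euler("z",yaw)*R.from_euler("y",-tilt)
    M=P.as_matrix(); s=-1 if flip else 1
    y=s*M[:,0]; z=-M[:,2]; x=np.cross(y,z)
    return R.from_matrix(np.c_[x,y,z])
def fence_pose(xo,zo,tilt,flip,d=121,y=0):
    # TCP pose placing panel origin at fence-frame (xo,y,zo); d = TCP distance up the panel
    P=R.from_euler("z",FYAW)*R.from_euler("y",-tilt)
    o=np.array([FX,FY,0])+R.from_euler("z",FYAW).apply([xo,y,zo])
    return o+P.apply([0,0,d]), tool_rot(FYAW,tilt,flip).as_quat()
G=np.array([503.0,-229.5,131.0]); GY=0.052
E
python3 - <<'E'
from h import *
for flip in (0,1):
    q=tool_rot(GY,0,flip).as_quat()
    r=lambda v:None if v is None else np.round(v,2).tolist()
    print(flip,r(bot.ik(G+[0,0,150],q)),r(bot.ik(G,q)))
    for a in ((38,150,0),(38,40,.3),(36,3,.3)):
        print(r(bot.ik(*fence_pose(*a,flip))))
E
```

```text
0 [1.16, 0.37, -1.0, 1.68, 0.32, 1.27, 0.15] [1.1, 0.54, -0.94, 1.85, 0.51, 1.01, 0.0]
[0.47, 0.58, -1.3, 1.64, 0.57, 1.36, -0.99]
[0.47, 0.48, -1.29, 2.08, 0.91, 0.91, -1.4]
[0.31, 0.44, -1.08, 2.12, 0.91, 0.79, -1.42]
1 [-0.5, 0.39, 1.14, 1.73, -0.37, 1.26, -2.36] [-0.45, 0.64, 1.13, 1.9, -0.67, 1.05, -2.12]
[0.47, 0.58, -1.3, 1.64, 0.57, 1.36, 2.15]
[0.47, 0.48, -1.29, 2.08, 0.91, 0.91, 1.74]
[0.44, 0.59, -1.29, 2.12, 1.07, 0.93, 1.6]
```

```bash
python3 - <<'E'
from h import *
q=tool_rot(GY,0,0).as_quat()
bot.move_pose(G+[0,0,130],q)
bot.line_to(G+[0,0,62],max_speed=120)
a=vision.grab_frame("scene")[:240,200:460]; b=vision.grab_frame("top")[100:260,320:520]
A=cv2.resize(a,None,fx=2,fy=2); B=cv2.resize(b,None,fx=1.35,fy=1.35)
C=np.zeros((480,800,3),np.uint8); C[:480,:520]=A; C[:216,530:800]=B
cv2.imwrite("pics/above.png",C[:,:,::-1])
o=telemetry.get_obs(); print(o["time_s"],o["tcp_pos"],o["force"])
E
```

```text
3.6 [ 503.81012476 -229.66604153  193.97366729] [0.11954629 0.0228872  0.330298  ]
```

View pics/above.png

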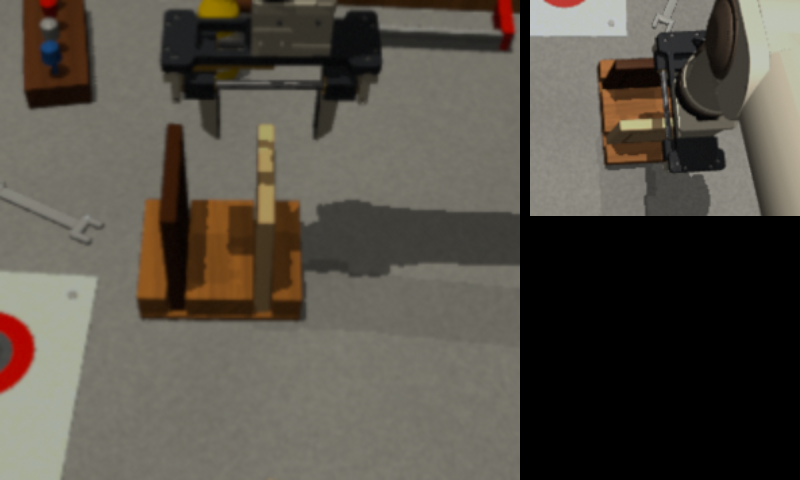

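The fingers (crop x≈210 and 322) straddle the maple panel (x≈265), and the left one clears the walnut (x≈175). I descend, grip and lift.

```bash
python3 - <<'E'
from h import *
def s(n):
    o=telemetry.get_obs(); print(n,round(o["time_s"],2),o["tcp_pos"].round(1),o["force"].round(1),o["ft_torque"].round(2),round(o["finger_gap"],3),round(o["gripper_force"],1))
bot.line_to(G,max_speed=80); s("down")
bot.close_gripper(40); s("closed")
p=telemetry.get_obs()["tcp_pos"]
bot.line_to(G+[0,0,60],max_speed=60); s("up")
bot.line_to(G+[0,0,150],max_speed=100); bot.sleep(.3); s("up2")
a=vision.grab_frame("scene"); cv2.imwrite("pics/lift.png",a[:300,150:470,::-1])
E
```

```text
down 4.53 [ 503.4 -229.4  131.3] [-0.2  0.2  0.9] [-0.05 -0.1  -0.02] 0.999 0.0
closed 5.67 [ 503.  -229.5  131. ] [-0.2 -0.4  0.4] [-0.03 -0.14 -0.05] 0.19 40.0
up 6.82 [ 502.6 -229.5  190.6] [-0.6  0.  -3.2] [-0.02 -0.12 -0.03] 0.186 40.0
up2 8.17 [ 502.8 -229.4  280.6] [-0.4  1.4 -2.8] [ 0.   -0.16 -0.06] 0.186 40.0
```

View pics/lift.png

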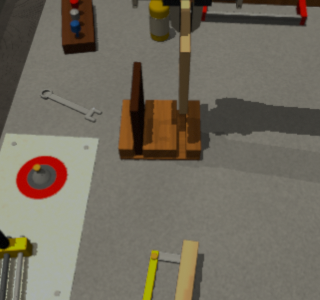

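The panel is held upright (2.8 N weight), and the walnut stands undisturbed in the rack at crop x≈138. I carry the panel over the fence, tilt it and lower it to just above the bench.

```bash
python3 - <<'E'
from h import *
def s(n):
    o=telemetry.get_obs(); print(n,round(o["time_s"],2),o["tcp_pos"].round(1),o["force"].round(1),o["ft_torque"].round(2),round(o["finger_gap"],3),round(o["gripper_force"],1))
p,q=fence_pose(36,150,0,0); bot.line_to(p,q,max_speed=150); s("over")
p,q=fence_pose(36,120,.26,0); bot.line_to(p,q,max_speed=60); s("tilt")
p,q=fence_pose(36,24,.26,0); bot.line_to(p,max_speed=60); bot.sleep(.3); s("low")
a=vision.grab_frame("scene")[200:400,220:400]; b=vision.grab_frame("top")[150:250,130:310]
C=np.zeros((600,800,3),np.uint8); C[:600,:540]=cv2.resize(a,None,fx=3,fy=3); C[:144,541:800]=cv2.resize(b,(259,144))
cv2.imwrite("pics/low.png",C[:,:,::-1])
# expected pixels of panel foot/top corners
P=R.from_euler("z",FYAW)*R.from_euler("y",-.26); o=np.array([FX,FY,0])+R.from_euler("z",FYAW).apply([36,0,24])
L=[(9,-70,0),(9,70,0),(9,-70,160),(9,70,160)]
print(((proj("scene",o+P.apply(L))-[220,200])*3).round().tolist())
E
```

```text
over 11.33 [531.8 214.4 271. ] [ 0.4  0.7 -3.3] [-0.01 -0.09  0.02] 0.186 40.0
tilt 12.25 [501.5 217.5 237.5] [ 0.7  0.2 -2.8] [-0.    0.35  0.01] 0.19 40.0
low 14.3 [500.8 217.6 141.1] [ 0.6 -0.4 -2.4] [-0.01  0.39  0.02] 0.188 40.0
[[255.0, 234.0], [217.0, 456.0], [322.0, 158.0], [282.0, 424.0]]
```

View pics/low.png

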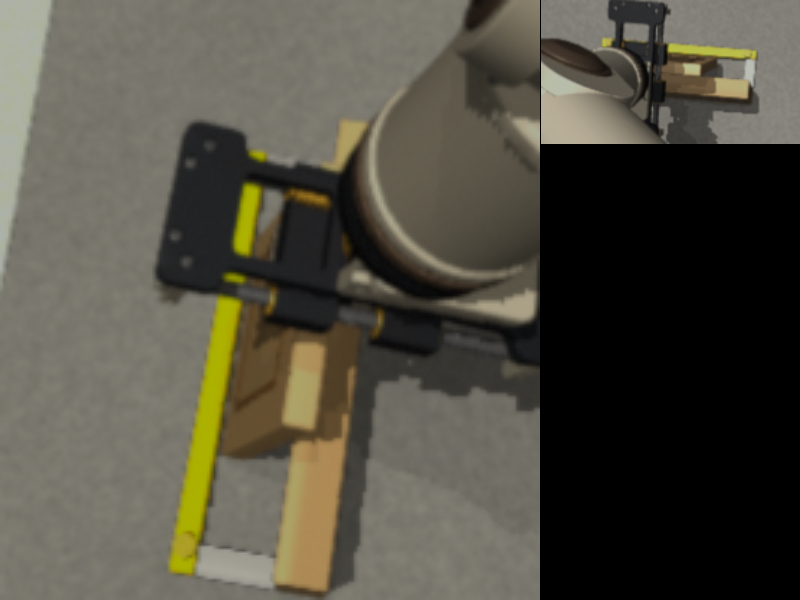

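The foot corner is at about (222,455) against a predicted (217,456), and the top corner at (282,428) against (282,424). So the panel sits between strip and fence as planned. I lower it to contact and lean it onto the fence.

```bash
python3 - <<'E'
from h import *
def s(n):
    o=telemetry.get_obs(); print(n,round(o["time_s"],2),o["tcp_pos"].round(1),o["force"].round(1),o["ft_torque"].round(2),round(o["gripper_force"],1)); return o["force"]
p,q=fence_pose(36,8,.26,0); bot.line_to(p,max_speed=40); bot.sleep(.2); f0=s("near")
for z in np.arange(6.5,-2,-.75):
    bot.line_to(fence_pose(36,z,.26,0)[0],max_speed=15); bot.sleep(.1)
    f=telemetry.get_obs()["force"]
    if f[2]-f0[2]>3: break
print("contact zo",z); f1=s("contact")
# pivot about the foot's lower (fence-side) edge until the panel meets the fence
def piv(t):
    ex=36-9*np.cos(.26); ez=z-9*np.sin(.26)
    return fence_pose(ex+9*np.cos(t),ez+9*np.sin(t)+.3,t,0)
fx=R.from_euler("z",FYAW).apply([1,0,0])
for t in np.arange(.27,.34,.01):
    bot.line_to(*piv(t),max_speed=20); bot.sleep(.1)
    f=s(f"t{t:.2f}")
    if (f-f1)@fx>3: break
E
```

```text
near 15.15 [500.9 217.7 125.2] [ 0.   0.2 -1.9] [ 0.01  0.41 -0.02] 40.0
contact zo 2.0
contact 17.6 [500.9 217.8 119.3] [-0.7  0.7  2.7] [-0.12  0.39 -0.01] 40.0
t0.27 17.95 [499.5 217.8 119. ] [-0.4  0.7 -0.4] [0.09 0.23 0.01] 40.0
t0.28 18.3 [498.3 217.7 118.7] [ 0.5 -0.1 -1.3] [ 0.08  0.1  -0.03] 40.0
t0.29 18.65 [497.1 217.8 118.5] [ 0.9  0.6 -0.3] [0.04 0.14 0.02] 40.0
t0.30 19.0 [496.4 217.9 118.4] [ 3.  -0.7 -3. ] [ 0.01 -0.25  0.03] 40.0
```

The foot touched at origin height 2.0 mm, where about 2.3 was expected. The fence contact came at tilt 0.30 rad. I release, back out along the tool axis, and check.

```bash
python3 - <<'E'
from h import *
def s(n):
    o=telemetry.get_obs(); print(n,round(o["time_s"],2),o["tcp_pos"].round(1),o["force"].round(1),round(o["finger_gap"],2),round(o["gripper_force"],1)); return o
bot.open_jaws(); bot.sleep(.2); o=s("open")
z=R.from_quat(o["eef_rot"]).as_matrix()[:,2]
bot.line_to(o["tcp_pos"]-z*90,max_speed=60); s("clear")
bot.line_to([380,-60,330],max_speed=150); bot.sleep(.3); s("away")
a=vision.grab_frame("scene")[:,150:450]; b=vision.grab_frame("top")[120:240,140:460]
C=np.zeros((600,800,3),np.uint8); C[:600,:450]=cv2.resize(a,None,fx=1.5,fy=1.5); C[:131,450:800]=cv2.resize(b,(350,131))
C[140:380,450:800]=cv2.resize(b[40:110,15:145],(350,240))
cv2.imwrite("pics/done.png",C[:,:,::-1])
E
```

```text
open 20.45 [495.9 218.  118.2] [0.6 0.1 0.5] 1.0 0.0
clear 22.1 [469.3 220.  203.8] [ 0.1  0.5 -0.1] 1.0 0.0Traceback (most recent call last):
  File "<stdin>", line 7, in <module>
cell.MotionError: the arm cannot follow that straight line within its joint ranges
```

```bash
python3 - <<'E'
from h import *
o=telemetry.get_obs()
bot.line_to(o["tcp_pos"]+[-15,0,70],max_speed=100)
try: bot.move_pose([450,-40,330],tool_rot(0,0,0).as_quat())
except bot.MotionError as e: print(e)
bot.sleep(.3); o=telemetry.get_obs(); print(o["time_s"],o["tcp_pos"],o["force"])
a=vision.grab_frame("scene")[:,150:450]; b=vision.grab_frame("top")[120:240,140:460]
C=np.zeros((600,800,3),np.uint8); C[:600,:450]=cv2.resize(a,None,fx=1.5,fy=1.5); C[:131,450:800]=cv2.resize(b,(350,131))
C[140:380,450:800]=cv2.resize(b[40:110,15:145],(350,240))
cv2.imwrite("pics/done.png",C[:,:,::-1])
E
```

```text
24.3083 [449.97274544 -39.02008039 329.95620102] [-0.14017596 -0.97203972  0.58940361]
```

View pics/done.png

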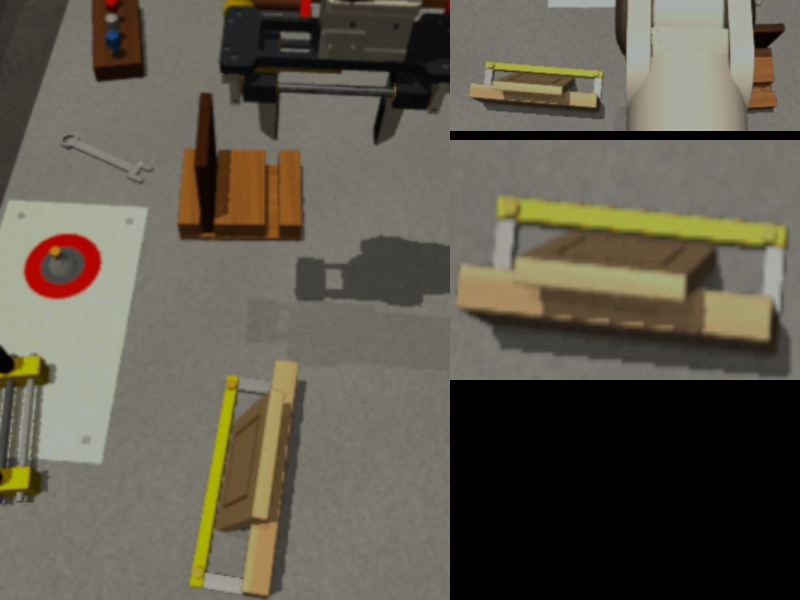

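The maple panel leans parallel on the fence (left crop x≈215–285, y≈390–530), its foot just behind the yellow strip. The walnut stands in its slot at about (205,160), and the gripper is clear of everything.

```bash
python3 -c "
from cell import order; print(order.finish_job())"
```

```text
the job is handed in; nothing more can be done
None
```

The job is handed in at about 24 s of the 43 s: in the last pictures the maple panel leans on the fence with its foot just behind the yellow strip, the walnut stands in its rack slot and the arm is clear; no verdict came back.

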